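Dispense one seal blank and nudge it to the stop

TASK

At the wood carver's bench, press the plunger of the blank dispenser all the way down once and let it spring back up, so that one round wooden blank comes out onto the cross track. Then push that blank aside along the track with the fingertips until it rests against the flat stop block (not the end with the round post), and leave it there. Do not lift or pick up the blank, do not press the plunger again, keep the other blanks in the dispenser and leave the cup, jar and knife alone.

Things in the scene. Friction and masses are not known exactly. Their poses are not given: they have to be found in the camera images.
- dispenser: Fixed plywood dispenser; origin on the bench under the magazine's axis, x = the way a blank is ejected, y along the cross track, z up. Magazine: square upright shaft centred on the origin, 55 mm outside, 46 mm high above the bench, slot at its foot on the +x side. Grey housing with the plunger behind it: x -125 to -28 mm, 60 mm wide, 45 mm high; plunger at x = -78 mm, y = 0.
- track_center (a point): Middle of the cross track's floor, 6 mm above the bench, 52.5 mm from the magazine's axis. The track runs 150 mm to either side along the dispenser's y, 50 mm wide between two low rails whose tops are 14 mm above the bench. A full press puts the lowest blank here, within a few mm.
- plunger_top (a point): Centre of the top of the plunger's round black cap (34 mm diameter), 87 mm above the bench when up. It is pressed straight down.
- plunger (a joint): Plunger travel in m: 0 up, 0.030 fully down. It drives the ejecting shuttle inside (58 mm stroke); the spring needs about 2.5 N at first and 8.5 N fully down, and brings it up again within about a second when released.
- magazine (a point): Point on the magazine's axis at the floor of the shaft, 6 mm above the bench.
- blank0_center (a point): Centre of the lowest wooden blank (a disc 44 mm in diameter, 12 mm thick, about 18 g), the one to be dispensed. On the track its centre is 12 mm above the bench.
- blank1_center (a point): Centre of blank number 2 from below, the same kind of disc, stacked in the magazine; it must stay in the magazine.
- blank2_center (a point): Centre of blank number 3 from below, the same kind of disc, stacked in the magazine; it must stay in the magazine.
- stop_center (a point): Centre of the fixed flat wooden stop block that stands across the track at one end: 46 mm across the track, 12 mm along it, 24 mm high (6 to 30 mm above the bench). Against it, a blank's centre is 28 mm from this point along the track.
- post: Fixed round wooden post on the track at the other end, 16 mm in diameter, 30 mm high; origin at the centre of its foot, 6 mm above the bench. Not the place for the blank.
- pot: Bystander: dark wooden open cup standing beside the dispenser, 80 mm in diameter, 110 mm high; origin under its centre.
- jar: Bystander: glue jar, 48 mm in diameter, 75 mm high; origin under its centre.
- knife: Bystander: carving knife lying beyond the cross track, 150 mm long, 14 mm wide, 12 mm high; its x runs from handle to blade, origin on the bench under the handle, 80 mm from its end.
Mind the look-alikes: they are no part of the job. What is shaped like the part that bears blank2_center but grey or turquoise is not meant.

How it is judged:
By the outcome, as a careful person would: the job done as asked, in the order asked, and still so for the second after the job is handed in, with the robot touching nothing.
It also fails if it takes over 45 s, if anything falls off the work surface, if the arm or the gripper's body presses on something with over 40 N, if the wrist force passes 120 N, or if a joint passes its speed limit or range.

ROBOT

A 6-joint arm with a two-finger parallel gripper is mounted at the origin on the work surface. World frame = base frame: x ahead of the robot, y to its left, z up, the work surface at z = 0. Lengths are in mm, angles in rad, forces in N, time in s.
With the tool pointing down it reaches from about 400 to 925 mm from the base axis. Payload 12.5 kg.
Tool frame: the origin (TCP) lies on the centre line of the jaws, within the pads' length; the fingertips stand 19 mm ahead of it and the grasp point (between the pads) is the TCP; y points along the fingers, x is the direction in which the jaws open and shut, and the axes are right-handed (so a half turn about y gives the same grasp; the last joint's range is limited). The gripper opens to 95 mm and grips with 3 to 60 N. Pads are 20 mm wide; open, the fingers measure 119 mm over their backs; the gripper's body (75 mm by 180 mm) begins 59 mm behind the grasp point.
Start: joints at [1.116, 0.491, 1.559, -0, 1.092, -0.106], TCP at [213.59, 587.387, 233.661] pointing down, gripper open.
Joint ranges: [-3.1, 3.1], [-0.84, 2.19], [0.05, 2.79], [-1.13, 4.28], [0.06, 2.93], [-2.69, 2.69]. Speed limits (rad/s): [2.22, 2.22, 2.79, 3.14, 3.14, 3.14].

INTERFACE

Orientations are given as [roll, pitch, yaw] about the fixed x, y, z axes, in that order (R = Rz(yaw) Ry(pitch) Rx(roll)).
In Python, from cell import env gives the robot as it stands. The module is installed in compiled form; this text tells all that it offers.
- The arm moves only by the tool move_arm, never from a script. Its argument "rows" is a list of rows, each an object of numbers: "tx", "ty", "tz": the shift along the tool's x, y, z in cm; "rx", "ry", "rz": the turn, a rotation vector about the tool's x, y, z in rad; "grip": the opening in per cent of the stroke, from 0 (shut) to 100 (fully open). In form: [{"tx": .., "ty": .., "tz": .., "rx": .., "ry": .., "rz": .., "grip": ..}, ...]. A call has 1 to 10 rows; each row shifts and turns the commanded pose from where the row before left it, along the tool's axes as they then stand; what a row does not reach is not made up. A row lasts 1/12 s, in which the tool goes at most 41.7 mm and 7.16 degrees, less where a joint would pass 70% of its speed; a pose out of reach is approached as far as the arm can. A call is refused whole if a number of a shift passes 4.17 or a number of a turn 0.125, either way. A call with a gripper value outside its range is refused whole. The fingers move at their own pace and stop on an object; the grip force is fixed at half the most. Time passes only in rows, so rows that do not move let the fingers close. It gives the time, the measured TCP pose, the force and the opening at its end, in the units of the state.
- env.state(): the state, without advancing time (a new reading comes with each control period).
- env.read_camera(name): name is "side" or "top" or "wrist"; returns (picture, depth): 420x560x3 uint8, blue, green, red; 420x560 float32, mm along the optical axis (not along the pixel's ray), 0 where there is no reading.
- env.calibration(name): a dict with "vertical_fov" (degrees; the focal length in pixels is half the picture's height over the tangent of half this angle, whatever the lens; pixels are square), "cx", "cy" (the principal point, pixels), "eye" and "rotation" of the camera in the world. Camera axes: x right, y up, looking along -z (the intrinsics and any distortion apply to the point x, -y, -z); pixel columns grow to the right and rows downward; lengths in mm; the calibration is good to about 2 mm. A picture is of the moment at which its call begins: read the wrist's pose just before it. calibration takes no time and is no camera call; for the wrist camera it gives the pose at the moment of the call.
- env.job_done(): hands the job in, once; it reports no verdict.
The state is a dict: "t": time; "joints": joint angles; "qvel": joint speeds; "tau": joint torques, N m; "eef_pos": TCP position; "tcp_rot": TCP orientation; "ft_force": force on the tool from outside, world axes, zero at the start; "moment": the same for the moment, N m; "opening": opening from 0.0 (shut) to 1.0 (fully open).
Only numpy, scipy, OpenCV 4.12 (cv2) and the standard library are available. Lean on these libraries where they do the work, as an engineer would, in place of code of your own. Each camera call takes 0.05 s, during which the arm holds its last target.

## Working session

There is one attempt and no reset: what is moved stays moved. The work goes in short steps, Python scripts to look and compute and a tool call to move; the robot and the scene stay as the last step left them, time stands still between calls to the robot, and variables do not carry over. Pictures are saved under pics/ and viewed, and the job is handed in when it is done.

Besides the shell and the picture viewer there is one more tool, called after "Call:" as name(argument=value, ...), one argument or row to a line, values as JSON. move_arm: Moves the arm, as the interface text tells. Its arguments: {"type":"object","properties":{"rows":{"type":"array"}},"required":["rows"]}

```bash
mkdir -p pics
cat > h.py <<'E'
import numpy as np, cv2
from cell import env
def K(c,shape=(420,560)):
    f=shape[0]/2/np.tan(np.radians(c["vertical_fov"])/2); return f,c["cx"],c["cy"]
def ray(c,u,v):
    f,cx,cy=K(c); d=np.array([(u-cx)/f,-(v-cy)/f,-1.0]); return np.array(c["eye"]),np.array(c["rotation"])@d
def onz(c,u,v,z):
    e,d=ray(c,u,v); return e+d*(z-e[2])/d[2]
def pt(c,dep,u,v):
    e,d=ray(c,u,v); return e+d*dep[int(v),int(u)]
E
python3 - <<'E'
from h import *
s=env.state();print(s)
for n in("top","side","wrist"):
    c=env.calibration(n);print(n,c)
    p,d=env.read_camera(n);cv2.imwrite(f"pics/{n}0.png",p);np.save(f"pics/{n}0.npy",d)
E
```

```text
{'t': 0.0, 'joints': array([ 1.11638145e+00,  4.91581000e-01,  1.55947089e+00, -3.18124949e-07,
        1.09167596e+00, -1.05590825e-01]), 'qvel': array([-0.00027772,  0.00016232,  0.00264275,  0.00098735, -0.00016386,
        0.00031282]), 'tau': array([ 6.46563149e-04, -6.12640643e+01, -2.58189511e+01,  6.92641921e-02,
        4.82259155e-02, -8.99096494e-05]), 'eef_pos': array([213.49396995, 587.16470051, 233.04102834]), 'tcp_rot': array([-1.57067696e+00,  1.12890081e-03,  1.22197248e+00]), 'ft_force': array([ 0.10876164, -0.25313935, -0.41377143]), 'moment': array([-0.00051297, -0.00607991,  0.00842928]), 'opening': 0.9994623046995961}
top {'vertical_fov': 55.948700271181906, 'cx': 283.2610497772106, 'cy': 214.2760982316874, 'eye': array([461.84215402,  15.76831393, 851.77083233]), 'rotation': array([ 0.09619748,  0.0098876 , -1.54274418])}
side {'vertical_fov': 57.09549109161448, 'cx': 280.43431399236295, 'cy': 209.64713906397705, 'eye': array([ 429.15751429, -468.00952682,  587.21837526]), 'rotation': array([ 0.82173459, -0.00338522, -0.20546055])}
wrist {'vertical_fov': 70.54910704036809, 'cx': 286.6243989517084, 'cy': 212.12526398025645, 'eye': array([141.80063145, 615.06747545, 385.01171298]), 'rotation': array([-2.72547146e-01,  6.01590108e-04,  1.22198864e+00])}
```

Add to h.py:
```python
from scipy.spatial.transform import Rotation as Ro
def ray(c,u,v):
    f,cx,cy=K(c); d=np.array([(u-cx)/f,-(v-cy)/f,-1.0]); return np.array(c["eye"]),Ro.from_euler("xyz",c["rotation"]).as_matrix()@d
```

```text
(no output)
```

View pics/top0.png

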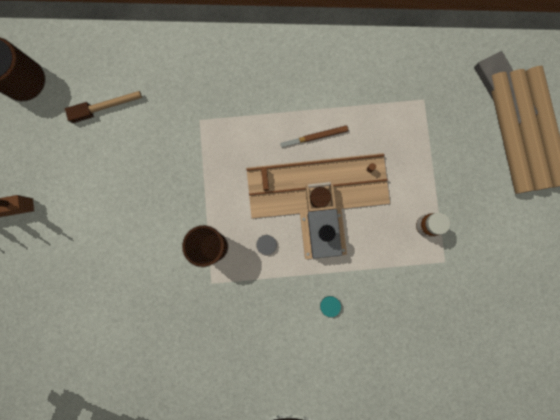

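View pics/side0.png

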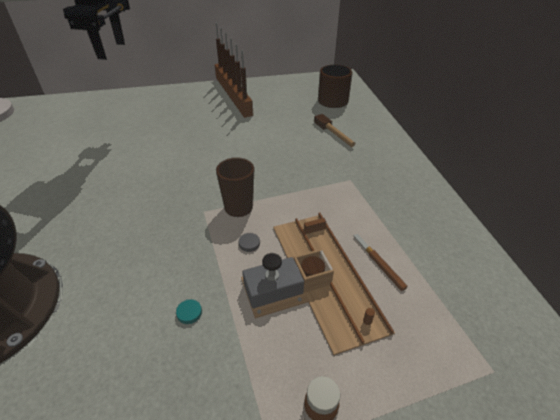

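View pics/wrist0.png

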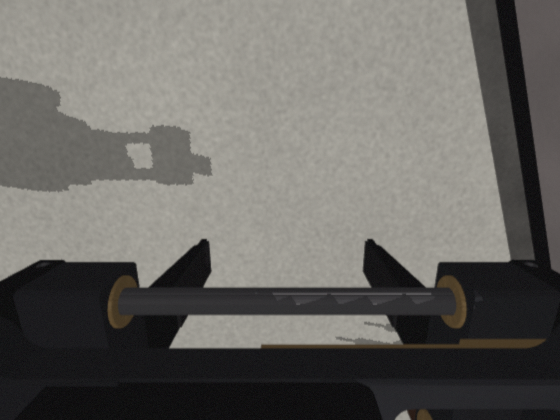

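The top view shows the dispenser with its magazine at about (320,197), the black cap at (327,233), the flat stop at (265,180) and the post at (372,169). The discs at (267,245), grey, and (331,307), turquoise, are look-alikes. I'll enlarge this view to confirm.

Run:
```python
from h import *
p=cv2.imread("pics/top0.png");cv2.imwrite("pics/topc.png",cv2.resize(p[110:280,180:400],None,fx=3.5,fy=3.5,interpolation=cv2.INTER_CUBIC))
p=cv2.imread("pics/side0.png");cv2.imwrite("pics/sidec.png",cv2.resize(p[150:360,210:430],None,fx=2.8,fy=2.8,interpolation=cv2.INTER_CUBIC))
c=env.calibration("top");d=np.load("pics/top0.npy")
for n,u,v in [("cap",327,233),("stop",265,180),("post",371,168),("trackmid",318,177),("railBL",248,168),("bench",300,300),("mag",309,190),("cup",190,245),("jar",440,224),("hs",325,250)]: print(n,pt(c,d,u,v).round(1))
```

```text
cap [501.5 -60.4  83.7]
stop [612.6  66.7  28.7]
post [ 642.8 -155.    34.8]
trackmid [626.5 -46.6   5.5]
railBL [642.  105.9   6.9]
bench [362.1 -14.1  -1.7]
mag [597.3 -27.7   6.6]
cup [471.  205.9  79.1]
jar [ 525.7 -282.1   75.6]
hs [468.9 -60.8  45. ]
```

View pics/topc.png

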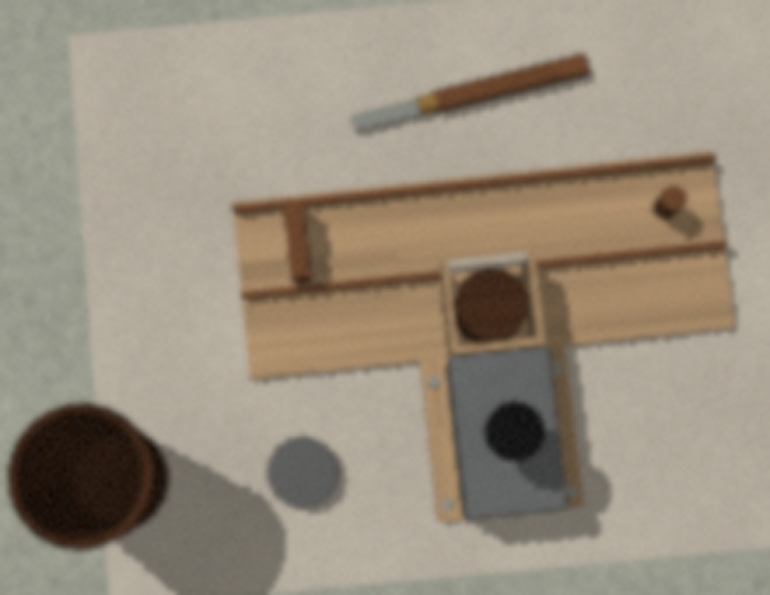

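View pics/sidec.png

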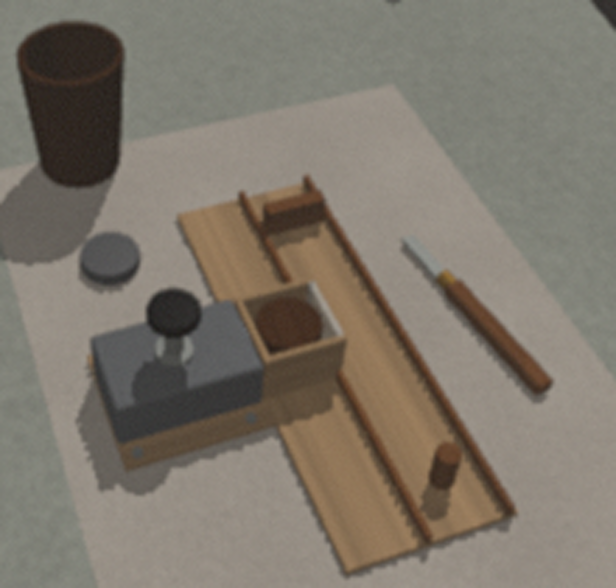

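The enlarged crop shows the flat block (crop 300,243) across the left end and the round post (670,203) at the right end, so the stop is the left one. The brown disc in the magazine is the blank stack. The grey disc beside it and the turquoise one are loose look-alikes.

Run:
```python
from h import *
c=env.calibration("top")
P=lambda x,y,z:onz(c,180+(x+.5)/3.5-.5,110+(y+.5)/3.5-.5,z)
a,b=P(235,205,14),P(715,155,14);e,f=P(243,296,14),P(725,245,14)
for q in(a,b,e,f):print(q.round(1))
for q,r in((a,b),(e,f)):print("yaw",np.arctan2(*(-(q-r)[:1]), (q-r)[1]),np.linalg.norm(q-r))
S=[P(*x,30) for x in((283,205),(306,202),(313,280),(292,285))];print("stop",np.mean(S,0).round(1),[s.round(1) for s in S])
p=cv2.imread("pics/top0.png");g=p.max(2);m=(g<45).astype(np.uint8);m[:215]=0;m[255:]=0;m[:,:305]=0;m[:,350:]=0
cs,_=cv2.findContours(m,0,1);k=max(cs,key=cv2.contourArea);(u,v),r=cv2.minEnclosingCircle(k);cap=onz(c,u,v,87);print("cap",u,v,r,cv2.contourArea(k),cap.round(1))
M=[P(*x,46) for x in((443,265),(538,258),(549,348),(452,355))];mag=np.mean(M,0);print("mag",mag.round(1),[s.round(1) for s in M])
H=[P(*x,45) for x in((452,355),(549,348),(566,508),(463,518))];print("house",np.mean(H,0).round(1))
d=mag-cap;print("dir",d,np.linalg.norm(d[:2]),np.arctan2(d[1],d[0]))
# side cap
c2=env.calibration("side");print("side cap",onz(c2,210+174/2.8,150+310/2.8,87))
print("post",P(677,192,36))
s=env.state();print(s["eef_pos"],Ro.from_euler("xyz",s["tcp_rot"]).as_matrix().round(3))
```

```text
[640.  107.7  14. ]
[ 678.9 -186.9   14. ]
[583.6 100.7  14. ]
[ 622.9 -193.2   14. ]
yaw 0.13138913948568876 297.15844829359
yaw 0.1330229130747902 296.5381487965811
stop [614.4  66.8  30. ] [array([637.3,  76.9,  30. ]), array([639.5,  63.1,  30. ]), array([592.1,  57.4,  30. ]), array([588.7,  69.9,  30. ])]
cap 327.0 233.0 8.24631118774414 183.5 [501.4 -60.1  87. ]
mag [576.7 -51.   46. ] [array([600.5, -19.7,  46. ]), array([606.1, -75.5,  46. ]), array([553. , -82.8,  46. ]), array([547.4, -26.2,  46. ])]
house [503.4 -59.5  45. ]
dir [ 75.38196773   9.09515898 -41.        ] 75.92867031550482 0.12007389352283006
side cap [501.54891867 -61.24153059  87.        ]
post [ 650.0586486  -158.99615471   36.        ]
[213.51306866 587.24580697 233.21520396] [[ 0.342 -0.    -0.94 ]
 [ 0.94  -0.001  0.342]
 [-0.001 -1.     0.   ]]
```

Call:
move_arm(
  rows=[
    {"ry": -0.12,"grip": 0},
    {"ry": -0.12,"grip": 0},
    {"ry": -0.12,"grip": 0},
    {"ry": -0.12,"grip": 0},
    {"grip": 0},
    {"grip": 0},
  ],
)

```text
validation failed for argument at $.ro...
```

```bash
cat >> h.py <<'E'
def togo(x,y,z):
    s=env.state();R=Ro.from_euler("xyz",s["tcp_rot"]).as_matrix()
    print("t",s["t"],"pos",s["eef_pos"].round(1),"rot",s["tcp_rot"].round(4),"F",s["ft_force"].round(2),"open",round(s["opening"],3))
    print("togo cm",(R.T@(np.array([x,y,z])-s["eef_pos"])/10).round(2))
E
python3 -c "
from h import *
togo(501.4,-60.6,130)"
```

```text
t 0.15 pos [213.5 587.2 233.2] rot [-1.5707e+00  8.0000e-04  1.2220e+00] F [0.29 0.33 0.07] open 1.001
togo cm [-51.04  10.36 -49.19]
```

Call:
move_arm(
  rows=[
    {"tx": 0,"ty": 0,"tz": 0,"rx": 0,"ry": -0.12,"rz": 0,"grip": 0},
    {"tx": 0,"ty": 0,"tz": 0,"rx": 0,"ry": -0.12,"rz": 0,"grip": 0},
    {"tx": 0,"ty": 0,"tz": 0,"rx": 0,"ry": -0.12,"rz": 0,"grip": 0},
    {"tx": 0,"ty": 0,"tz": 0,"rx": 0,"ry": -0.12,"rz": 0,"grip": 0},
    {"tx": 0,"ty": 0,"tz": 0,"rx": 0,"ry": 0,"rz": 0,"grip": 0},
    {"tx": 0,"ty": 0,"tz": 0,"rx": 0,"ry": 0,"rz": 0,"grip": 0},
  ],
)

```text
t: 0.65
eef_pos: [213.6, 587.3, 233.5]
tcp_rot: [-1.571, 0.0, 1.698]
ft_force: [0.4, -0.3, -1.0]
opening: 0.635
```

```bash
python3 -c "
from h import *
togo(501.4,-60.6,130)"
```

```text
t 0.65 pos [213.6 587.3 233.5] rot [-1.5707e+00  2.0000e-04  1.6982e+00] F [ 0.36 -0.27 -1.02] open 0.635
togo cm [-67.92  10.36 -20.32]
```

Call:
move_arm(
  rows=[
    {"tx": -3.0,"ty": 0,"tz": -1.0,"rx": 0,"ry": 0,"rz": 0,"grip": 0},
    {"tx": -3.0,"ty": 0,"tz": -1.0,"rx": 0,"ry": 0,"rz": 0,"grip": 0},
    {"tx": -3.0,"ty": 0,"tz": -1.0,"rx": 0,"ry": 0,"rz": 0,"grip": 0},
    {"tx": -3.0,"ty": 0,"tz": -1.0,"rx": 0,"ry": 0,"rz": 0,"grip": 0},
    {"tx": -3.0,"ty": 0,"tz": -1.0,"rx": 0,"ry": 0,"rz": 0,"grip": 0},
    {"tx": -3.0,"ty": 0,"tz": -1.0,"rx": 0,"ry": 0,"rz": 0,"grip": 0},
    {"tx": -3.0,"ty": 0,"tz": -1.0,"rx": 0,"ry": 0,"rz": 0,"grip": 0},
    {"tx": -3.0,"ty": 0,"tz": -1.0,"rx": 0,"ry": 0,"rz": 0,"grip": 0},
    {"tx": -3.0,"ty": 0,"tz": -1.0,"rx": 0,"ry": 0,"rz": 0,"grip": 0},
    {"tx": -3.0,"ty": 0,"tz": -1.0,"rx": 0,"ry": 0,"rz": 0,"grip": 0},
  ],
)

```text
t: 1.48
eef_pos: [352.3, 301.6, 233.7]
tcp_rot: [-1.571, -0.0, 1.698]
ft_force: [-0.0, -0.1, -0.2]
opening: 0.009
```

Call:
move_arm(
  rows=[
    {"tx": -3.0,"ty": 0,"tz": -1.0,"rx": 0,"ry": 0,"rz": 0,"grip": 0},
    {"tx": -3.0,"ty": 0,"tz": -1.0,"rx": 0,"ry": 0,"rz": 0,"grip": 0},
    {"tx": -3.0,"ty": 0,"tz": -1.0,"rx": 0,"ry": 0,"rz": 0,"grip": 0},
    {"tx": -3.0,"ty": 0,"tz": -1.0,"rx": 0,"ry": 0,"rz": 0,"grip": 0},
    {"tx": -3.0,"ty": 0,"tz": -1.0,"rx": 0,"ry": 0,"rz": 0,"grip": 0},
    {"tx": -3.0,"ty": 0,"tz": -1.0,"rx": 0,"ry": 0,"rz": 0,"grip": 0},
    {"tx": -3.0,"ty": 0,"tz": -1.0,"rx": 0,"ry": 0,"rz": 0,"grip": 0},
    {"tx": -3.0,"ty": 0,"tz": -1.0,"rx": 0,"ry": 0,"rz": 0,"grip": 0},
    {"tx": -3.0,"ty": 0,"tz": -1.0,"rx": 0,"ry": 0,"rz": 0,"grip": 0},
    {"tx": 0,"ty": 0,"tz": 0,"rx": 0,"ry": 0,"rz": 0,"grip": 0},
  ],
)

```text
t: 2.32
eef_pos: [478.6, 43.5, 233.6]
tcp_rot: [-1.572, 0.001, 1.694]
ft_force: [-0.3, 0.0, 0.5]
opening: 0.004
```

```bash
python3 -c "
from h import *
togo(501.4,-60.6,130)"
```

```text
t 2.3167 pos [478.6  43.5 233.6] rot [-1.5719e+00  8.0000e-04  1.6945e+00] F [-0.34  0.04  0.49] open 0.004
togo cm [-10.6   10.37  -0.97]
```

Call:
move_arm(
  rows=[
    {"tx": -2.1,"ty": 0,"tz": -0.2,"rx": 0,"ry": 0,"rz": 0,"grip": 0},
    {"tx": -2.1,"ty": 0,"tz": -0.2,"rx": 0,"ry": 0,"rz": 0,"grip": 0},
    {"tx": -2.1,"ty": 1.5,"tz": -0.2,"rx": 0,"ry": 0,"rz": 0,"grip": 0},
    {"tx": -2.1,"ty": 2.0,"tz": -0.2,"rx": 0,"ry": 0,"rz": 0,"grip": 0},
    {"tx": -2.2,"ty": 2.0,"tz": -0.2,"rx": 0,"ry": 0,"rz": 0,"grip": 0},
    {"tx": 0,"ty": 2.0,"tz": 0,"rx": 0,"ry": 0,"rz": 0,"grip": 0},
    {"tx": 0,"ty": 2.0,"tz": 0,"rx": 0,"ry": 0,"rz": 0,"grip": 0},
    {"tx": 0,"ty": 0.8,"tz": 0,"rx": 0,"ry": 0,"rz": 0,"grip": 0},
    {"tx": 0,"ty": 0,"tz": 0,"rx": 0,"ry": 0,"rz": 0,"grip": 0},
  ],
)

```text
t: 3.07
eef_pos: [499.6, -56.2, 129.2]
tcp_rot: [-1.568, -0.001, 1.7]
ft_force: [-0.6, 0.1, 0.2]
opening: 0.003
```

Run:
```python
from h import *
togo(501.4,-60.6,106)
p,d=env.read_camera("side");cv2.imwrite("pics/side1.png",cv2.resize(p[150:360,210:430],None,fx=2.8,fy=2.8,interpolation=cv2.INTER_CUBIC))
```

```text
t 3.0667 pos [499.6 -56.2 129.2] rot [-1.5680e+00 -1.3000e-03  1.6996e+00] F [-0.58  0.14  0.25] open 0.003
togo cm [-0.46  2.32 -0.13]
```

View pics/side1.png

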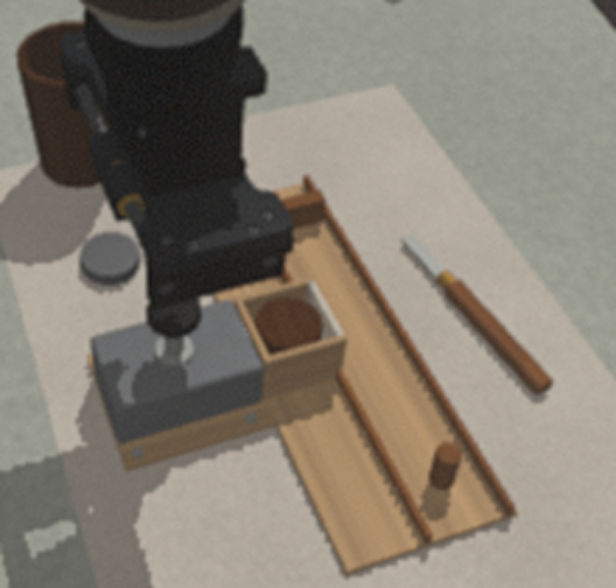

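The fingers stand over the cap (crop 173,315).

Call:
move_arm(
  rows=[
    {"tx": -0.4,"ty": 0.5,"tz": -0.1,"rx": 0,"ry": 0,"rz": 0,"grip": 0},
    {"tx": 0,"ty": 0.7,"tz": 0,"rx": 0,"ry": 0,"rz": 0,"grip": 0},
    {"tx": 0,"ty": 0.7,"tz": 0,"rx": 0,"ry": 0,"rz": 0,"grip": 0},
    {"tx": 0,"ty": 0.6,"tz": 0,"rx": 0,"ry": 0,"rz": 0,"grip": 0},
    {"tx": 0,"ty": 0.6,"tz": 0,"rx": 0,"ry": 0,"rz": 0,"grip": 0},
    {"tx": 0,"ty": 0.6,"tz": 0,"rx": 0,"ry": 0,"rz": 0,"grip": 0},
    {"tx": 0,"ty": 0.6,"tz": 0,"rx": 0,"ry": 0,"rz": 0,"grip": 0},
    {"tx": 0,"ty": 0.5,"tz": 0,"rx": 0,"ry": 0,"rz": 0,"grip": 0},
    {"tx": 0,"ty": 0,"tz": 0,"rx": 0,"ry": 0,"rz": 0,"grip": 0},
  ],
)

```text
t: 3.87
eef_pos: [501.9, -60.4, 81.9]
tcp_rot: [-1.571, -0.0, 1.702]
ft_force: [-0.5, 0.4, 6.8]
opening: 0.004
```

Call:
move_arm(
  rows=[
    {"tx": 0,"ty": 0.3,"tz": 0,"rx": 0,"ry": 0,"rz": 0,"grip": 0},
    {"tx": 0,"ty": 0.3,"tz": 0,"rx": 0,"ry": 0,"rz": 0,"grip": 0},
    {"tx": 0,"ty": 0,"tz": 0,"rx": 0,"ry": 0,"rz": 0,"grip": 0},
  ],
)

```text
t: 4.12
eef_pos: [502.0, -60.5, 76.4]
tcp_rot: [-1.571, 0.0, 1.702]
ft_force: [-0.7, 0.3, 7.9]
opening: 0.003
```

Call:
move_arm(
  rows=[
    {"tx": 0,"ty": 0.15,"tz": 0,"rx": 0,"ry": 0,"rz": 0,"grip": 0},
    {"tx": 0,"ty": 0,"tz": 0,"rx": 0,"ry": 0,"rz": 0,"grip": 0},
  ],
)

```text
t: 4.28
eef_pos: [502.1, -60.5, 76.2]
tcp_rot: [-1.572, 0.0, 1.702]
ft_force: [-3.6, 1.3, 21.9]
opening: 0.004
```

The force jumped to 22 N and the cap stopped moving, so the plunger is at its end stop. Now I'll release it straight up.

Call:
move_arm(
  rows=[
    {"tx": 0,"ty": -1.0,"tz": 0,"rx": 0,"ry": 0,"rz": 0,"grip": 0},
    {"tx": 0,"ty": -1.5,"tz": 0,"rx": 0,"ry": 0,"rz": 0,"grip": 0},
    {"tx": 0,"ty": -1.5,"tz": 0,"rx": 0,"ry": 0,"rz": 0,"grip": 0},
    {"tx": 0,"ty": -2.0,"tz": 0,"rx": 0,"ry": 0,"rz": 0,"grip": 0},
    {"tx": 0,"ty": -2.0,"tz": 0,"rx": 0,"ry": 0,"rz": 0,"grip": 0},
    {"tx": -2.0,"ty": 0,"tz": 0,"rx": 0,"ry": 0,"rz": 0,"grip": 0},
    {"tx": -2.0,"ty": 0,"tz": 0,"rx": 0,"ry": 0,"rz": 0,"grip": 0},
    {"tx": -2.0,"ty": 0,"tz": 0,"rx": 0,"ry": 0,"rz": 0,"grip": 0},
    {"tx": 0,"ty": 0,"tz": 0,"rx": 0,"ry": 0,"rz": 0,"grip": 0},
  ],
)

```text
t: 5.03
eef_pos: [510.2, -122.4, 154.8]
tcp_rot: [-1.571, 0.001, 1.7]
ft_force: [0.1, 0.4, -0.1]
opening: 0.006
```

Run:
```python
from h import *
togo(501.4,-60.6,106)
p,d=env.read_camera("side");cv2.imwrite("pics/side2.png",cv2.resize(p[150:360,210:430],None,fx=2.8,fy=2.8,interpolation=cv2.INTER_CUBIC))
p,d=env.read_camera("top");cv2.imwrite("pics/top2.png",cv2.resize(p[110:280,180:400],None,fx=3.5,fy=3.5,interpolation=cv2.INTER_CUBIC))
```

```text
t 5.0333 pos [ 510.2 -122.4  154.8] rot [-1.5715e+00  7.0000e-04  1.7003e+00] F [ 0.08  0.44 -0.12] open 0.006
togo cm [6.24 4.88 0.08]
```

View pics/side2.png

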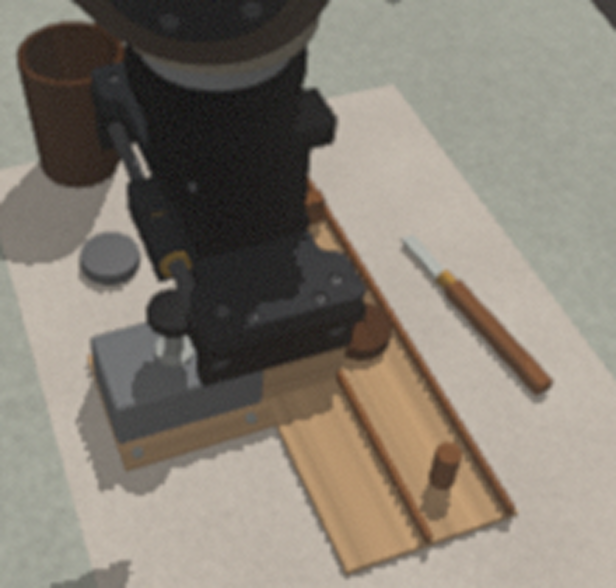

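View pics/top2.png

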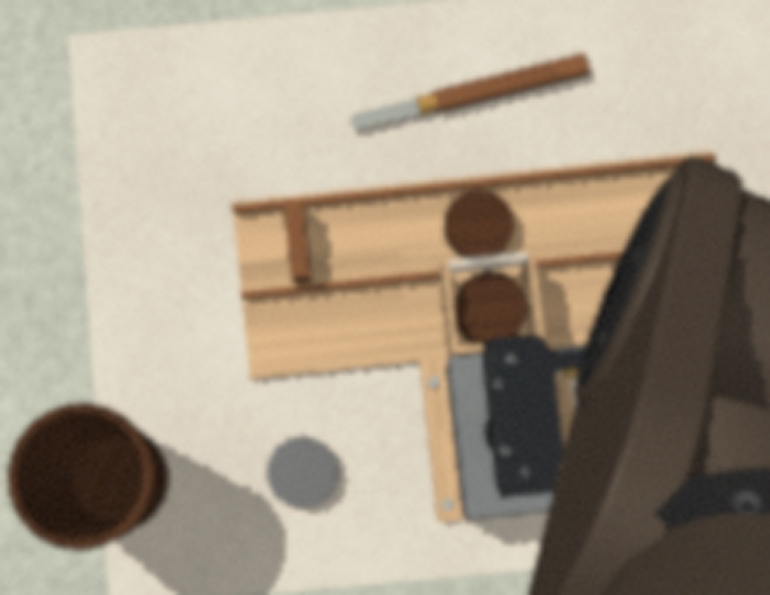

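One blank is out on the track at crop (480,222), the plunger is up again, and the stack stays in the magazine at (491,307). Next I'll work out the push start.

Run:
```python
from h import *
c=env.calibration("top")
b=onz(c,180+480.5/3.5-.5,110+222.5/3.5-.5,18);print("blank",b.round(1))
y=np.array([-.132,.991,0]);x=np.array([.991,.132,0])
tc=np.array([630.5,-43,0])
print("along/across vs track centre",(b-tc)@y,(b-tc)@x)
s=tc+((b-tc)@y-50)*y;print("start",s)
togo(s[0],s[1],29)
```

```text
blank [632.5 -42.9  18. ]
along/across vs track centre -0.17735363471422722 1.95993646283132
start [637.12341068 -92.72575745   0.        ]
t 5.1333 pos [ 509.4 -120.2  154.6] rot [-1.5702e+00 -5.0000e-04  1.7005e+00] F [0.24 0.4  0.17] open 0.006
togo cm [  1.06  12.55 -13.03]
```

Call:
move_arm(
  rows=[
    {"tx": 0.2,"ty": 0,"tz": -2.6,"rx": 0,"ry": 0,"rz": 0,"grip": 0},
    {"tx": 0.2,"ty": 0,"tz": -2.6,"rx": 0,"ry": 0,"rz": 0,"grip": 0},
    {"tx": 0.2,"ty": 0,"tz": -2.6,"rx": 0,"ry": 0,"rz": 0,"grip": 0},
    {"tx": 0.2,"ty": 0,"tz": -2.6,"rx": 0,"ry": 0,"rz": 0,"grip": 0},
    {"tx": 0.2,"ty": 0,"tz": -2.6,"rx": 0,"ry": 0,"rz": 0,"grip": 0},
    {"tx": 0,"ty": 2.0,"tz": 0,"rx": 0,"ry": 0,"rz": 0,"grip": 0},
    {"tx": 0,"ty": 2.5,"tz": 0,"rx": 0,"ry": 0,"rz": 0,"grip": 0},
    {"tx": 0,"ty": 2.5,"tz": 0,"rx": 0,"ry": 0,"rz": 0,"grip": 0},
    {"tx": 0,"ty": 0,"tz": 0,"rx": 0,"ry": 0,"rz": 0,"grip": 0},
    {"tx": 0,"ty": 0,"tz": 0,"rx": 0,"ry": 0,"rz": 0,"grip": 0},
  ],
)

```text
t: 5.97
eef_pos: [636.6, -92.0, 84.2]
tcp_rot: [-1.568, -0.001, 1.703]
ft_force: [0.2, -0.7, -0.1]
opening: 0.005
```

Run:
```python
from h import *
togo(637,-92.7,29)
p,d=env.read_camera("side");cv2.imwrite("pics/side3.png",cv2.resize(p[150:360,210:430],None,fx=2.8,fy=2.8,interpolation=cv2.INTER_CUBIC))
```

```text
t 5.9667 pos [636.6 -92.   84.2] rot [-1.5681e+00 -1.2000e-03  1.7027e+00] F [ 0.17 -0.73 -0.12] open 0.005
togo cm [-0.08  5.52 -0.04]
```

View pics/side3.png

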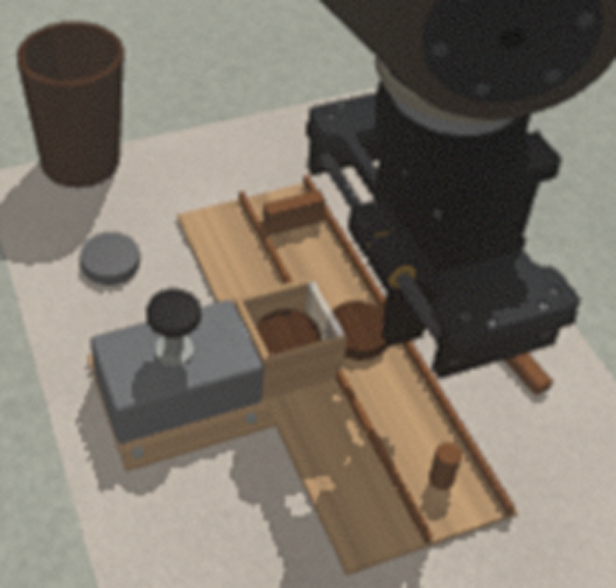

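Call:
move_arm(
  rows=[
    {"tx": 0,"ty": 1.5,"tz": 0,"rx": 0,"ry": 0,"rz": 0,"grip": 0},
    {"tx": 0,"ty": 1.5,"tz": 0,"rx": 0,"ry": 0,"rz": 0,"grip": 0},
    {"tx": 0,"ty": 1.0,"tz": 0,"rx": 0,"ry": 0,"rz": 0,"grip": 0},
    {"tx": 0,"ty": 0.9,"tz": 0,"rx": 0,"ry": 0,"rz": 0,"grip": 0},
    {"tx": 0,"ty": 0.5,"tz": 0,"rx": 0,"ry": 0,"rz": 0,"grip": 0},
    {"tx": 0,"ty": 0,"tz": 0,"rx": 0,"ry": 0,"rz": 0,"grip": 0},
    {"tx": 0,"ty": 0,"tz": 0,"rx": 0,"ry": 0,"rz": 0,"grip": 0},
  ],
)

```text
t: 6.6
eef_pos: [637.5, -93.0, 31.5]
tcp_rot: [-1.571, 0.0, 1.702]
ft_force: [0.8, -1.0, 0.4]
opening: 0.007
```

Run:
```python
from h import *
togo(637-13.2,-92.7+99.1,29)
p,d=env.read_camera("side");cv2.imwrite("pics/side4.png",cv2.resize(p[150:360,210:430],None,fx=2.8,fy=2.8,interpolation=cv2.INTER_CUBIC))
```

```text
t 6.6 pos [637.5 -93.   31.5] rot [-1.5712  0.      1.702 ] F [ 0.8  -0.99  0.38] open 0.007
togo cm [10.04  0.25  0.05]
```

View pics/side4.png

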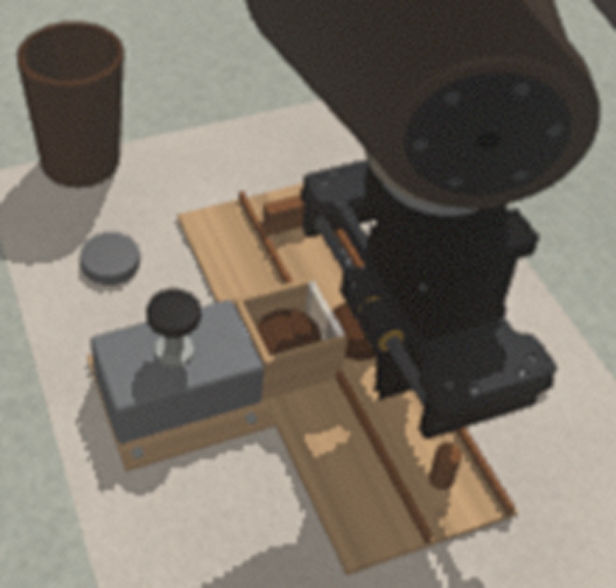

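The fingers are in the track between the blank and the post.

Call:
move_arm(
  rows=[
    {"tx": 0.3,"ty": 0.2,"tz": 0,"rx": 0,"ry": 0,"rz": 0,"grip": 0},
    {"tx": 0.5,"ty": 0,"tz": 0,"rx": 0,"ry": 0,"rz": 0,"grip": 0},
    {"tx": 0.4,"ty": 0,"tz": 0,"rx": 0,"ry": 0,"rz": 0,"grip": 0},
    {"tx": 0.4,"ty": 0,"tz": 0,"rx": 0,"ry": 0,"rz": 0,"grip": 0},
    {"tx": 0.4,"ty": 0,"tz": 0,"rx": 0,"ry": 0,"rz": 0,"grip": 0},
    {"tx": 0.5,"ty": 0,"tz": 0,"rx": 0,"ry": 0,"rz": 0,"grip": 0},
    {"tx": 0.5,"ty": 0,"tz": 0,"rx": 0,"ry": 0,"rz": 0,"grip": 0},
    {"tx": 0.5,"ty": 0,"tz": 0,"rx": 0,"ry": 0,"rz": 0,"grip": 0},
    {"tx": 0.5,"ty": 0,"tz": 0,"rx": 0,"ry": 0,"rz": 0,"grip": 0},
  ],
)

```text
t: 7.4
eef_pos: [632.0, -52.8, 29.1]
tcp_rot: [-1.571, -0.0, 1.702]
ft_force: [-0.4, 0.8, 0.0]
opening: 0.007
```

Call:
move_arm(
  rows=[
    {"tx": 0.5,"ty": 0,"tz": 0,"rx": 0,"ry": 0,"rz": 0,"grip": 0},
    {"tx": 0.5,"ty": 0,"tz": 0,"rx": 0,"ry": 0,"rz": 0,"grip": 0},
    {"tx": 0.5,"ty": 0,"tz": 0,"rx": 0,"ry": 0,"rz": 0,"grip": 0},
    {"tx": 0.5,"ty": 0,"tz": 0,"rx": 0,"ry": 0,"rz": 0,"grip": 0},
    {"tx": 0.5,"ty": 0,"tz": 0,"rx": 0,"ry": 0,"rz": 0,"grip": 0},
    {"tx": 0.5,"ty": 0,"tz": 0,"rx": 0,"ry": 0,"rz": 0,"grip": 0},
    {"tx": 0.5,"ty": 0,"tz": 0,"rx": 0,"ry": 0,"rz": 0,"grip": 0},
    {"tx": 0.5,"ty": 0,"tz": 0,"rx": 0,"ry": 0,"rz": 0,"grip": 0},
    {"tx": 0.4,"ty": 0,"tz": 0,"rx": 0,"ry": 0,"rz": 0,"grip": 0},
    {"tx": 0,"ty": 0,"tz": 0,"rx": 0,"ry": 0,"rz": 0,"grip": 0},
  ],
)

```text
t: 8.23
eef_pos: [626.1, -8.9, 29.1]
tcp_rot: [-1.571, -0.0, 1.703]
ft_force: [-0.8, -0.4, 0.1]
opening: 0.004
```

Run:
```python
from h import *
togo(637-13.2,-92.7+99.1,29)
p,d=env.read_camera("side");cv2.imwrite("pics/side5.png",cv2.resize(p[150:360,210:430],None,fx=2.8,fy=2.8,interpolation=cv2.INTER_CUBIC))
p,d=env.read_camera("top");cv2.imwrite("pics/top5.png",cv2.resize(p[110:280,180:400],None,fx=3.5,fy=3.5,interpolation=cv2.INTER_CUBIC))
```

```text
t 8.2333 pos [626.1  -8.9  29.1] rot [-1.5707e+00 -2.0000e-04  1.7026e+00] F [-0.81 -0.4   0.11] open 0.004
togo cm [1.55 0.01 0.03]
```

View pics/top5.png

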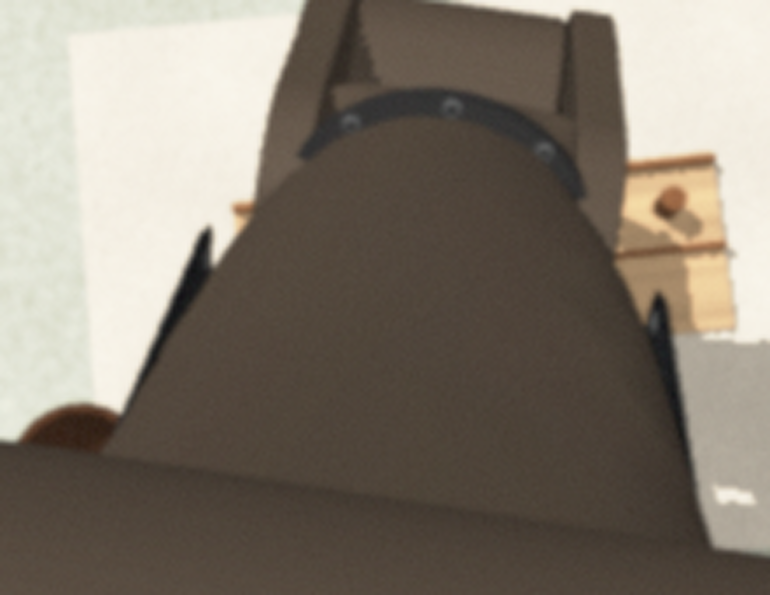

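View pics/side5.png

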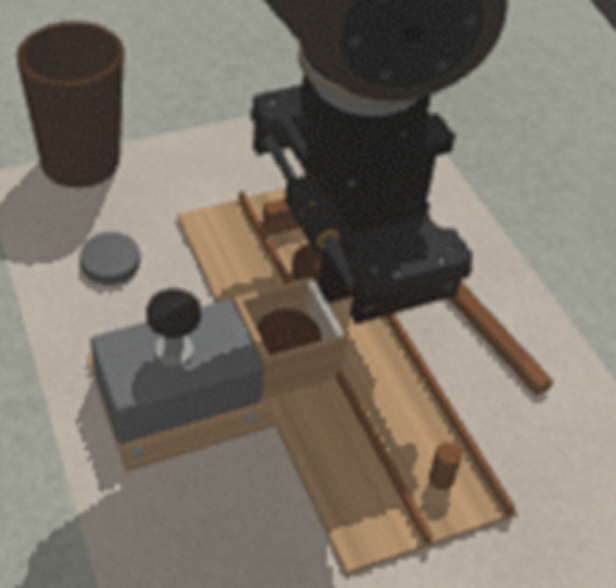

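The blank at side crop (306,262) is ahead of the fingers and moving toward the stop. About 15 mm remain, so I'll slow down.

Call:
move_arm(
  rows=[
    {"tx": 0.3,"ty": 0,"tz": 0,"rx": 0,"ry": 0,"rz": 0,"grip": 0},
    {"tx": 0.3,"ty": 0,"tz": 0,"rx": 0,"ry": 0,"rz": 0,"grip": 0},
    {"tx": 0.2,"ty": 0,"tz": 0,"rx": 0,"ry": 0,"rz": 0,"grip": 0},
    {"tx": 0.2,"ty": 0,"tz": 0,"rx": 0,"ry": 0,"rz": 0,"grip": 0},
    {"tx": 0.1,"ty": 0,"tz": 0,"rx": 0,"ry": 0,"rz": 0,"grip": 0},
    {"tx": 0,"ty": 0,"tz": 0,"rx": 0,"ry": 0,"rz": 0,"grip": 0},
  ],
)

```text
t: 8.83
eef_pos: [624.8, 1.4, 29.1]
tcp_rot: [-1.571, -0.0, 1.702]
ft_force: [-0.8, -0.2, 0.4]
opening: 0.003
```

Call:
move_arm(
  rows=[
    {"tx": 0.1,"ty": 0,"tz": 0,"rx": 0,"ry": 0,"rz": 0,"grip": 0},
    {"tx": 0.1,"ty": 0,"tz": 0,"rx": 0,"ry": 0,"rz": 0,"grip": 0},
    {"tx": 0,"ty": 0,"tz": 0,"rx": 0,"ry": 0,"rz": 0,"grip": 0},
  ],
)

```text
t: 9.08
eef_pos: [624.5, 3.3, 29.1]
tcp_rot: [-1.571, -0.0, 1.702]
ft_force: [-0.3, 0.3, 0.4]
opening: 0.006
```

Call:
move_arm(
  rows=[
    {"tx": 0.1,"ty": 0,"tz": 0,"rx": 0,"ry": 0,"rz": 0,"grip": 0},
    {"tx": 0.1,"ty": 0,"tz": 0,"rx": 0,"ry": 0,"rz": 0,"grip": 0},
    {"tx": 0,"ty": 0,"tz": 0,"rx": 0,"ry": 0,"rz": 0,"grip": 0},
  ],
)

```text
t: 9.33
eef_pos: [624.3, 5.3, 29.1]
tcp_rot: [-1.571, -0.0, 1.702]
ft_force: [-0.0, -0.1, 1.2]
opening: 0.004
```

Call:
move_arm(
  rows=[
    {"tx": 0.1,"ty": 0,"tz": 0,"rx": 0,"ry": 0,"rz": 0,"grip": 0},
    {"tx": 0.1,"ty": 0,"tz": 0,"rx": 0,"ry": 0,"rz": 0,"grip": 0},
    {"tx": 0,"ty": 0,"tz": 0,"rx": 0,"ry": 0,"rz": 0,"grip": 0},
  ],
)

```text
t: 9.58
eef_pos: [624.0, 7.3, 29.1]
tcp_rot: [-1.571, -0.0, 1.702]
ft_force: [-1.1, -0.8, -0.1]
opening: 0.005
```

Call:
move_arm(
  rows=[
    {"tx": 0.1,"ty": 0,"tz": 0,"rx": 0,"ry": 0,"rz": 0,"grip": 0},
    {"tx": 0,"ty": 0,"tz": 0,"rx": 0,"ry": 0,"rz": 0,"grip": 0},
  ],
)

```text
t: 9.75
eef_pos: [623.9, 8.3, 29.1]
tcp_rot: [-1.571, -0.0, 1.702]
ft_force: [0.0, -0.3, -0.6]
opening: 0.008
```

Run:
```python
from h import *
p,d=env.read_camera("side");cv2.imwrite("pics/side6.png",cv2.resize(p[200:280,270:390],None,fx=6,fy=6,interpolation=cv2.INTER_CUBIC))
```

```text
(no output)
```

View pics/side6.png

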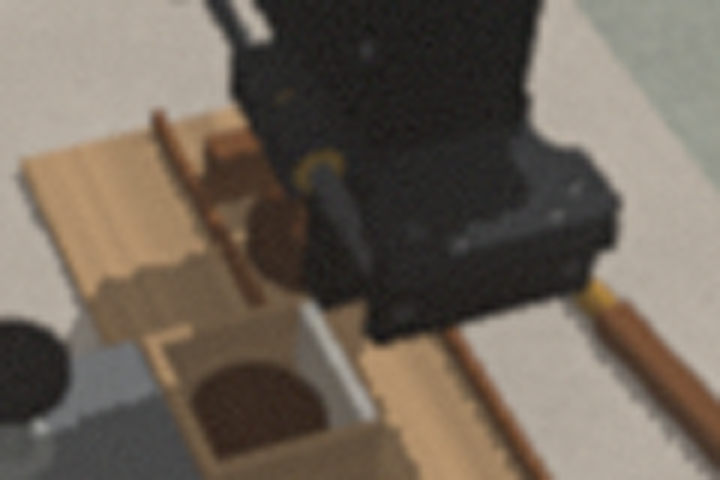

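The blank (crop 275,240) still seems just short of the block (240,165), so I'll go on in millimetre steps and watch the force.

Call:
move_arm(
  rows=[
    {"tx": 0.1,"ty": 0,"tz": 0,"rx": 0,"ry": 0,"rz": 0,"grip": 0},
    {"tx": 0.1,"ty": 0,"tz": 0,"rx": 0,"ry": 0,"rz": 0,"grip": 0},
    {"tx": 0,"ty": 0,"tz": 0,"rx": 0,"ry": 0,"rz": 0,"grip": 0},
  ],
)

```text
t: 10.05
eef_pos: [623.6, 10.2, 29.1]
tcp_rot: [-1.571, -0.0, 1.702]
ft_force: [0.0, 0.9, -0.0]
opening: 0.007
```

Call:
move_arm(
  rows=[
    {"tx": 0.1,"ty": 0,"tz": 0,"rx": 0,"ry": 0,"rz": 0,"grip": 0},
    {"tx": 0,"ty": 0,"tz": 0,"rx": 0,"ry": 0,"rz": 0,"grip": 0},
  ],
)

```text
t: 10.22
eef_pos: [623.5, 11.2, 29.1]
tcp_rot: [-1.571, -0.0, 1.702]
ft_force: [-0.8, -0.2, -0.0]
opening: 0.004
```

Call:
move_arm(
  rows=[
    {"tx": 0.1,"ty": 0,"tz": 0,"rx": 0,"ry": 0,"rz": 0,"grip": 0},
    {"tx": 0,"ty": 0,"tz": 0,"rx": 0,"ry": 0,"rz": 0,"grip": 0},
  ],
)

```text
t: 10.38
eef_pos: [623.4, 12.2, 29.1]
tcp_rot: [-1.571, -0.0, 1.702]
ft_force: [0.7, -0.6, -0.5]
opening: 0.004
```

Call:
move_arm(
  rows=[
    {"tx": 0.1,"ty": 0,"tz": 0,"rx": 0,"ry": 0,"rz": 0,"grip": 0},
    {"tx": 0,"ty": 0,"tz": 0,"rx": 0,"ry": 0,"rz": 0,"grip": 0},
  ],
)

```text
t: 10.55
eef_pos: [623.2, 13.2, 29.1]
tcp_rot: [-1.571, -0.0, 1.702]
ft_force: [-0.7, -0.6, 0.9]
opening: 0.005
```

Run:
```python
from h import *
p,d=env.read_camera("side");cv2.imwrite("pics/side7.png",cv2.resize(p[200:280,270:390],None,fx=6,fy=6,interpolation=cv2.INTER_CUBIC))
```

```text
(no output)
```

View pics/side7.png

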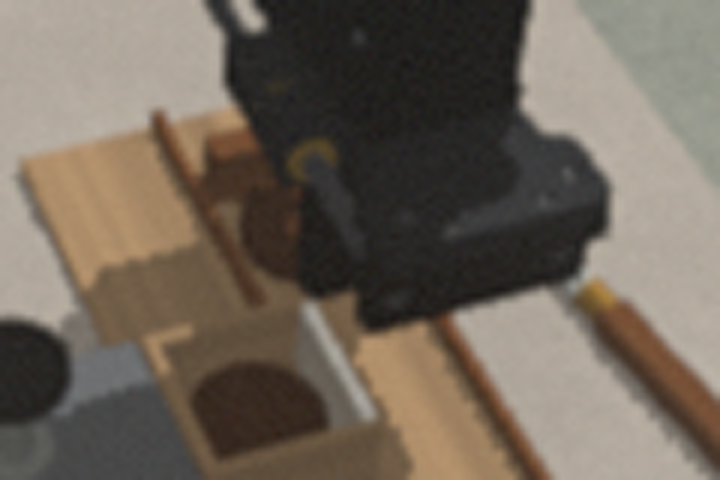

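It is still sliding freely, with a small gap hidden beside the block, so I'll continue.

Call:
move_arm(
  rows=[
    {"tx": 0.1,"ty": 0,"tz": 0,"rx": 0,"ry": 0,"rz": 0,"grip": 0},
    {"tx": 0,"ty": 0,"tz": 0,"rx": 0,"ry": 0,"rz": 0,"grip": 0},
  ],
)

```text
t: 10.77
eef_pos: [623.1, 14.2, 29.1]
tcp_rot: [-1.571, -0.0, 1.702]
ft_force: [0.5, 0.5, -0.1]
opening: 0.001
```

Call:
move_arm(
  rows=[
    {"tx": 0.1,"ty": 0,"tz": 0,"rx": 0,"ry": 0,"rz": 0,"grip": 0},
    {"tx": 0,"ty": 0,"tz": 0,"rx": 0,"ry": 0,"rz": 0,"grip": 0},
  ],
)

```text
t: 10.93
eef_pos: [623.2, 14.7, 29.2]
tcp_rot: [-1.571, 0.001, 1.702]
ft_force: [0.3, -3.1, -0.0]
opening: 0.008
```

The force rose to 3 N and the motion stopped, so the blank is against the block. I'll press lightly once more, then back off and look.

Call:
move_arm(
  rows=[
    {"tx": 0.1,"ty": 0,"tz": 0,"rx": 0,"ry": 0,"rz": 0,"grip": 0},
    {"tx": 0,"ty": 0,"tz": 0,"rx": 0,"ry": 0,"rz": 0,"grip": 0},
  ],
)

```text
t: 11.1
eef_pos: [623.4, 15.0, 29.4]
tcp_rot: [-1.572, 0.001, 1.702]
ft_force: [1.6, -10.0, -0.4]
opening: -0.001
```

Call:
move_arm(
  rows=[
    {"tx": -0.3,"ty": 0,"tz": 0,"rx": 0,"ry": 0,"rz": 0,"grip": 0},
    {"tx": -0.6,"ty": 0,"tz": 0,"rx": 0,"ry": 0,"rz": 0,"grip": 0},
    {"tx": -1.0,"ty": 0,"tz": 0,"rx": 0,"ry": 0,"rz": 0,"grip": 0},
    {"tx": -1.5,"ty": 0,"tz": 0,"rx": 0,"ry": 0,"rz": 0,"grip": 0},
    {"tx": 0,"ty": -2.0,"tz": 0,"rx": 0,"ry": 0,"rz": 0,"grip": 0},
    {"tx": 0,"ty": -3.0,"tz": 0,"rx": 0,"ry": 0,"rz": 0,"grip": 0},
    {"tx": 0,"ty": -3.0,"tz": 0,"rx": 0,"ry": 0,"rz": 0,"grip": 0},
    {"tx": 0,"ty": -3.0,"tz": 0,"rx": 0,"ry": 0,"rz": 0,"grip": 0},
    {"tx": 0,"ty": -3.0,"tz": 0,"rx": 0,"ry": 0,"rz": 0,"grip": 0},
  ],
)

```text
t: 11.85
eef_pos: [627.2, -19.0, 170.6]
tcp_rot: [-1.571, -0.0, 1.701]
ft_force: [-0.8, -0.7, 0.3]
opening: 0.003
```

Call:
move_arm(
  rows=[
    {"tx": -4.0,"ty": 0,"tz": 0,"rx": 0,"ry": 0,"rz": 0,"grip": 0},
    {"tx": -4.0,"ty": 0,"tz": 0,"rx": 0,"ry": 0,"rz": 0,"grip": 0},
    {"tx": -4.0,"ty": 0,"tz": 0,"rx": 0,"ry": 0,"rz": 0,"grip": 0},
    {"tx": -4.0,"ty": 0,"tz": 0,"rx": 0,"ry": 0,"rz": 0,"grip": 0},
    {"tx": -4.0,"ty": 0,"tz": 0,"rx": 0,"ry": 0,"rz": 0,"grip": 0},
    {"tx": -4.0,"ty": 0,"tz": 0,"rx": 0,"ry": 0,"rz": 0,"grip": 0},
    {"tx": 0,"ty": 0,"tz": 0,"rx": 0,"ry": 0,"rz": 0,"grip": 0},
    {"tx": 0,"ty": 0,"tz": 0,"rx": 0,"ry": 0,"rz": 0,"grip": 0},
  ],
)

```text
t: 12.52
eef_pos: [657.9, -259.0, 168.4]
tcp_rot: [-1.57, -0.0, 1.698]
ft_force: [0.1, 0.7, 0.4]
opening: 0.003
```

Run:
```python
from h import *
for n,(a,b,c,d) in {"side":(150,360,210,430),"top":(110,280,180,400)}.items():
    p,_=env.read_camera(n);cv2.imwrite(f"pics/{n}8.png",cv2.resize(p[a:b,c:d],None,fx=2.8 if n=="side" else 3.5,fy=2.8 if n=="side" else 3.5,interpolation=cv2.INTER_CUBIC))
togo(0,0,0)
```

```text
t 12.6167 pos [ 658.2 -256.   168.8] rot [-1.5703e+00 -7.0000e-04  1.7012e+00] F [-0.35  0.   -0.36] open 0.007
togo cm [33.93 16.94 61.92]
```

View pics/top8.png

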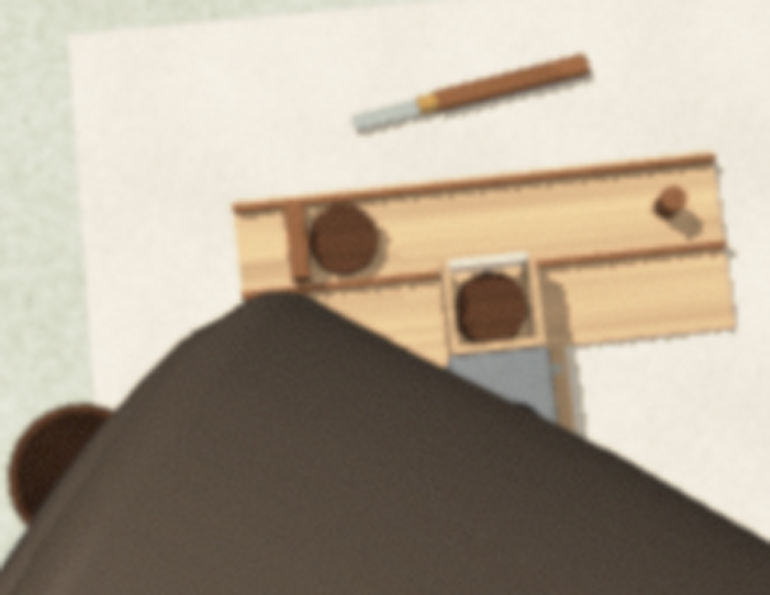

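View pics/side8.png

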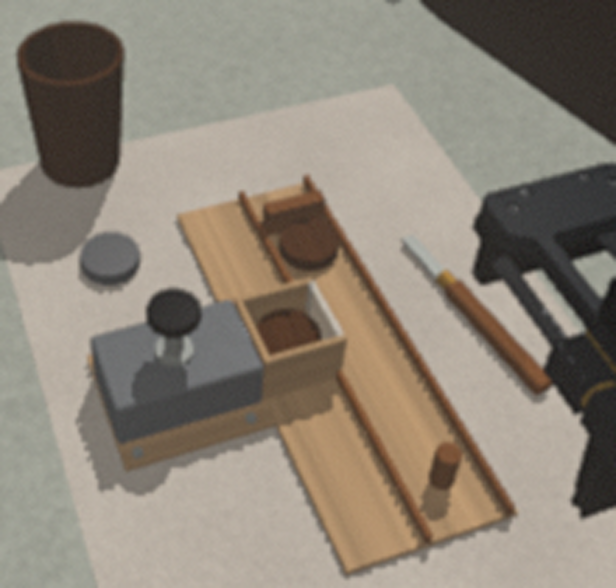

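Run:
```python
from h import *
y=np.array([-.132,.991,0])
P0=None
c=env.calibration("top");p,dep=env.read_camera("top")
crop=p[160:200,255:300];cv2.imwrite("pics/top9.png",cv2.resize(crop,None,fx=12,fy=12,interpolation=cv2.INTER_CUBIC))
q,_=env.read_camera("side");cv2.imwrite("pics/side9.png",cv2.resize(q[210:255,295:340],None,fx=12,fy=12,interpolation=cv2.INTER_CUBIC))
b=onz(c,180+344.5/3.5-.5,110+239.5/3.5-.5,18);print(b,"dist to stop",(np.array([614.4,66.8,0])-b)@y)
```

```text
[619.7682205   39.85269725  18.        ] dist to stop 27.41338212866995
```

View pics/top9.png

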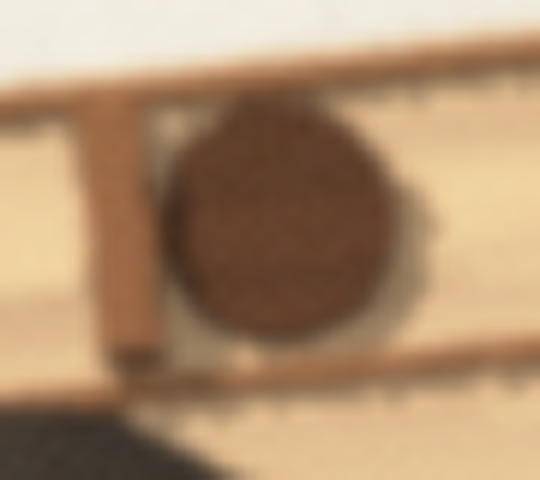

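View pics/side9.png

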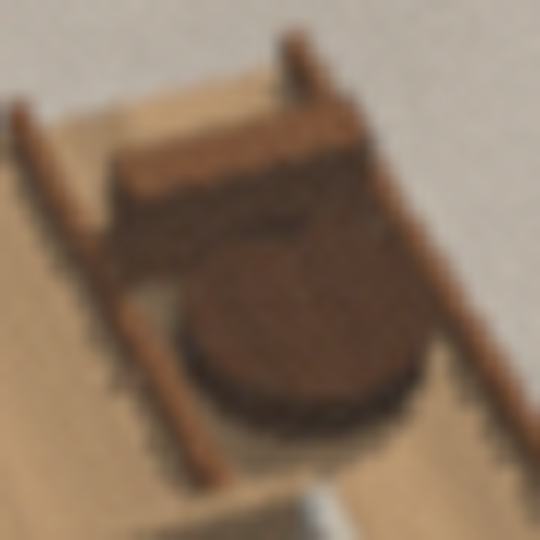

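Both enlarged views show the blank (top crop 280,215; side crop 310,325) against the block face. Its centre is 27.4 mm from the stop's centre against the 28 mm expected, and the arm is clear.

```bash
python3 -c "
from cell import env
print(env.job_done())"
```

```text
the job is handed in; nothing more can be done
None
```

I pressed the plunger once to its end stop and let it spring back. I then pushed the blank along the track with the closed fingertips until it rested against the flat stop block, and handed the job in at about 13 s.

- **Press:** the cap stopped at about 30 mm of travel and the force jumped to about 22 N, against 8.5 N for the spring alone. The plunger was up again afterwards and one blank lay on the track.
- **Push:** the force rose to 3 N and then 10 N when the blank met the block. The top view put its centre 27.4 mm from the stop's centre, against 28 mm expected. The enlarged top and side views show it lying flat against the block.
- **Other things:** the rest of the stack was still in the magazine. In the last views the cup, knife and grey disc looked unmoved. The glue jar and turquoise disc were outside the last crops, so I did not check them again, but the fingertips never went near them at bench height.
- **Disagreement:** contact came about 8 mm further along than I had reckoned from the given finger thickness. The fingertips are probably thinner than the 24 mm I worked out. The pictures settled the blank's position.

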